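Hang the guard door and set the test selector

ROBOT

A 6-joint arm with a two-finger parallel gripper is mounted at the origin on the work surface. World frame = base frame: x ahead of the robot, y to its left, z up, the work surface at z = 0. Lengths are in m, angles in degrees, forces in N, time in s.
With the tool pointing down it reaches from about 0.3 to 0.825 m from the base axis. Payload 5.4 kg.
Tool frame: the origin (TCP) lies midway between the tips of the shut fingers; the grasp point (between the pads) lies 19 mm behind it; z points along the fingers, y is the direction in which the jaws open and shut (so a half turn about z gives the same grasp; the last joint's range is limited). The gripper opens to 92 mm and grips with 3 to 60 N. Pads are 20 mm wide; open, the fingers measure 128 mm over their backs; the gripper's body (75 mm by 189 mm) begins 69 mm behind the grasp point.
Start: joints at [53.451, 9.076, 91.501, -0, 79.423, -12.038], TCP at [0.239, 0.523, 0.215] pointing down, gripper open.
Joint ranges: [-166.64, 166.64], [-54.1, 131.32], [10.49, 154.53], [-73.88, 253.88], [9.74, 151.15], [-171.62, 171.62]. Speed limits (degrees/s): [147.25, 147.25, 180, 180, 180, 180].

INTERFACE

Orientations are given as [roll, pitch, yaw] about the fixed x, y, z axes, in that order (R = Rz(yaw) Ry(pitch) Rx(roll)).
In Python, from cell import readout, imaging, finish_job gives the robot as it stands.
- The arm moves only by the tool play_rows, never from a script. Its argument "series" is a list of rows, each an object with "travel": the shift along the world's x, y, z in m, a list of three; "rot": the turn, a rotation vector about the world's x, y, z in degrees, a list of three; "grip": the opening, from 0 (shut) to 1 (fully open). A call has 1 to 10 rows; each row is the pose to reach, as a shift and turn from the pose commanded when the call began; what a row does not reach only later rows make up. A row lasts 1/12 s, in which the tool goes at most 41.7 mm and 7.16 degrees, less where a joint would pass 70% of its speed; a pose out of reach is approached as far as the arm can. A call with a gripper value outside its range is refused whole. The fingers move at their own pace and stop on an object; the grip force is fixed at half the most. Time passes only in rows, so rows that repeat a pose let the fingers close. It gives the time, the measured TCP pose, the force and the opening at its end, in the units of the state.
- readout.read_state(): the state, without advancing time (a new reading comes with each control period).
- imaging.capture(name): name is "side" or "top"; returns the picture (400x640x3 uint8, blue, green, red); there is no depth.
- imaging.calibration(name): a dict with "vertical_fov" (degrees; the focal length in pixels is half the picture's height over the tangent of half this angle, whatever the lens; pixels are square), "cx", "cy" (the principal point, pixels), "R" (3x3) and "t" (3): a world point X has camera coordinates R X + t. Camera axes: x right, y down, z forward; pixel columns grow to the right and rows downward; lengths in m; the calibration is good to about 2 mm. A picture is of the moment at which its call begins. calibration takes no time and is no camera call.
- finish_job(): hands the job in, once; it reports no verdict.
The state is a dict: "time_s": time; "joint_positions": joint angles; "qd": joint speeds; "joint_efforts": joint torques, N m; "tool_pos": TCP position; "orientation": TCP orientation; "force": force on the tool from outside, world axes, zero at the start; "wrist_torque": the same for the moment, N m; "width": finger opening in m.
Only numpy, scipy, OpenCV 4.12 (cv2) and the standard library are available. Lean on these libraries where they do the work, as an engineer would, in place of code of your own. Each camera call takes 0.05 s, during which the arm holds its last target. There are 200 camera calls.

TASK

Lift the loose guard door by its tab and hang it on the test bay's two hinge pins, fully down on both and closed across the front of the bay. Only then push the selector on the console in and turn it clockwise to the next position (the single long bar mark), and let it spring back out there. Leave the jar, screwdriver and wrench where they are.

Things in the scene. Friction and masses are not known exactly. Their poses are not given: they have to be found in the camera images.
- door_center (a point): Loose grey sheet-steel guard door (0.4 kg), upright on the bench: centre of its pan, 130 mm wide (y), 24 thick (x), 110 high (z, up), 55 mm above its lower edge. +y points to its hinge edge, where two knuckles stick out; a latch block sticks out 12 mm at the -y edge. -x is the slotted outer face, towards the robot. Centre of mass within 5 mm of straight below the tab.
- door_tab (a point): Centre of the upright black grip tab on the door's top edge: 12 mm thick (x), 50 mm wide (y), 40 mm high, 75 mm straight above door_center. Its foot is the top of the pan, 20 mm below this point. Same axes as door_center.
- knuckle_low (a point): Centre of the lower end of the lower knuckle's hole, on the hinge axis: 80 mm from door_center along +y, 47 mm below it. Each knuckle is an upright tube, 22 mm outside and about 12 mm inside diameter, 18 mm long, open through.
- knuckle_high (a point): The same for the upper knuckle, 80 mm above knuckle_low.
- pin_low (a point): Foot of the fixed test bay's lower hinge pin, 28 mm above the bench, on its 8 mm thick bracket. The pin rises 16 mm from here, 9 mm diameter, its upper 7 mm tapered to 3.6 mm. Door home: knuckle_low at this point. z up, x into the bay, y along its front to the hinge post; the door is closed when its axes are parallel to these.
- pin_high (a point): The same for the upper pin, 80 mm straight above pin_low. Since the lower knuckle has to be under the upper bracket and above the lower pin, bring the door in level from the front (-x), 18 to 50 mm above home, then lower it. The post's face is 19 mm beyond the pin axis (+y); post top 126 mm above the bench.
- console_top (a point): Point on the selector's axis on the flat top of the fixed grey console (135 x 170 mm, 70 mm high). z is up; x points away from the robot, to the long bar mark (next position). The round dot mark (start position) is 60 degrees counterclockwise of it seen from above, the pair of short bars (last position) 60 degrees clockwise.
- selector_grip (a point): Centre of the selector's black bar grip, on its axis, 33 mm above console_top when sprung out. Bar: 50 mm long along x (pointed nose, the pointer, at +x), 14 mm thick (y), from 16 mm below to 16 mm above this point, on a round skirt of 60 mm diameter (top 16 mm below this point). Moves with the knob. z is up.
- selector (a joint): Turn of the selector in rad, clockwise from above: 0 at the round dot (start), 1.047 at the long bar (next), 2.094 at the pair of bars. Keyed: with the knob out it has only about 0.1 rad of play at each position; pushed in over 4.5 mm it turns (0.03 N m friction). Let go within 0.08 rad of a position it springs out and locks there, else it stays in.
- selector_press (a joint): How far the selector is pushed in (straight down), in m: 0 out, 0.008 at the bottom stop. The spring pushes back with 6 N at 0 and 11 N at the stop.
- bay: The fixed test bay with a spindle motor, open to the robot and above. Origin on the bench, below the middle of the closed door; same axes as pin_low, which is 80 mm along its +y. Its walls, 112 mm above the bench, begin 30 mm behind the origin (+x); its 10 mm base plate reaches 35 mm in front of it. The hung door's lower edge is 20 mm above the bench.
- grease_jar: Bystander: jar, 60 mm diameter, 75 mm high, origin at its underside.
- screwdriver: Bystander: screwdriver lying on the bench, about 200 mm long.
- wrench: Bystander: wrench lying on the bench, about 180 mm long.

How it is judged:
By the outcome, as a careful person would: the job done as asked, in the order asked, and still so for the second after the job is handed in, with the robot touching nothing.
It also fails if it takes over 58 s, if anything falls off the work surface, if the arm or the gripper's body presses on something with over 40 N, if the wrist force passes 120 N, or if a joint passes its speed limit or range.

## Working session

There is one attempt and no reset: what is moved stays moved. The work goes in short steps, Python scripts to look and compute and a tool call to move; the robot and the scene stay as the last step left them, time stands still between calls to the robot, and variables do not carry over. Pictures are saved under pics/ and viewed, about 8 in all and at most 12, crops included, and the job is handed in when it is done.

Besides the shell and the picture viewer there is one more tool, called after "Emit:" as a command line: name --argument value ..., lists and objects as JSON in quotes. play_rows: Moves the arm, as the interface text tells. Its arguments: {"type":"object","properties":{"series":{"type":"array","items":{"type":"object","properties":{"travel":{"type":"array","items":{"type":"number"}},"rot":{"type":"array","items":{"type":"number"}},"grip":{"type":"number"}}}}},"required":["series"]}

```bash
mkdir -p pics
python3 - <<'E'
from cell import readout, imaging
import cv2, numpy as np
for n in("side","top"):
    im=imaging.capture(n); cv2.imwrite(f"pics/{n}0.png",im)
    c=imaging.calibration(n); R=np.array(c["R"]);t=np.array(c["t"])
    print(n,c,"pos",-R.T@t)
print(readout.read_state())
E
```

```text
side {'vertical_fov': 56.0374057035431, 'cx': 316.82183590877315, 'cy': 196.29904735663223, 'R': array([[ 0.84618387, -0.5328872 , -0.00202454],
       [-0.362316  , -0.57253571, -0.73547942],
       [ 0.39076844,  0.62308434, -0.67754404]]), 't': array([-0.42824382,  0.28671971,  0.62845105])} pos [ 0.22067731 -0.45562638  0.63581271]
top {'vertical_fov': 48.01455130964424, 'cx': 327.0361730138452, 'cy': 206.0506948838885, 'R': array([[-0.00315844, -0.99989823, -0.01391268],
       [-0.99616961,  0.00436182, -0.08733315],
       [ 0.08738495,  0.01358355, -0.996082  ]]), 't': array([0.04418643, 0.54105389, 1.18958839])} pos [0.43516889 0.02566312 1.23279428]
{'time_s': 0.1, 'joint_positions': array([ 5.34517498e+01,  9.11039922e+00,  9.15649694e+01, -7.93146540e-04,
        7.94246645e+01, -1.20367244e+01]), 'qd': array([ 0.01051598, -0.08495006, -0.3207171 ,  0.01712772, -0.04054074,
        0.11199335]), 'joint_efforts': array([ 8.63930904e-05, -3.86503494e+01, -3.22960854e+01,  7.02551496e-02,
        3.39535181e-02, -4.90743275e-05]), 'tool_pos': array([0.23821456, 0.52269837, 0.21370396]), 'orientation': array([-1.79902004e+02, -2.00984743e-02,  1.55488603e+02]), 'force': array([ 0.15108177,  0.67190068, -0.35700217]), 'wrist_torque': array([-0.00710563, -0.00561668, -0.00068599]), 'width': 0.09203998265362624}
```

View pics/side0.png

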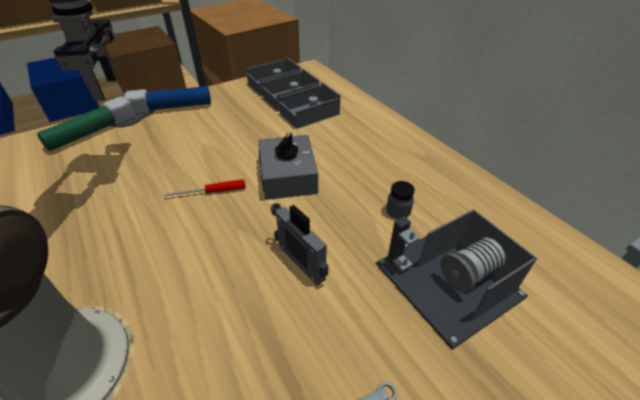

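View pics/top0.png

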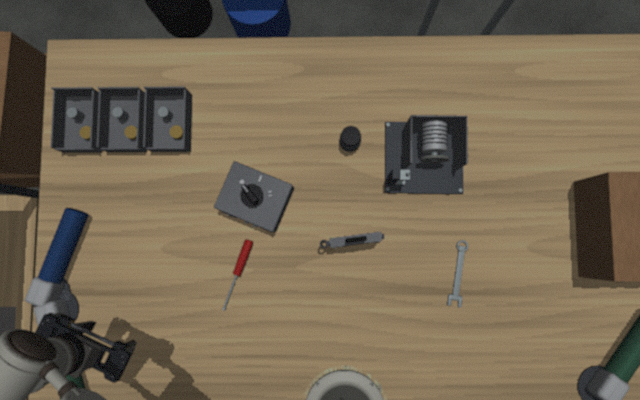

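The side view shows the door at about (300,245), the console at (288,165) and the bay with its post at (402,243). In the top view the door is at (352,242), the console at (252,197) and the post at (397,182). I'll zoom in for measurement.

```bash
cat > h.py <<'E'
import numpy as np, cv2
from cell import readout, imaging
def cam(n):
    c=imaging.calibration(n); f=200/np.tan(np.radians(c["vertical_fov"]/2))
    return np.array(c["R"]),np.array(c["t"]),np.array([[f,0,c["cx"]],[0,f,c["cy"]],[0,0,1]])
def proj(n,X):
    R,t,K=cam(n); return cv2.projectPoints(np.array(X,float).reshape(-1,1,3),R,t,K,None)[0].reshape(-1,2)
def unproj(n,uv,z):
    R,t,K=cam(n); d=R.T@np.linalg.inv(K)@np.array([*uv,1.]); o=-R.T@t
    return o+d*(z-o[2])/d[2]
def tile(im,x,y,s=5,w=80,h=60,pts=()):
    p=cv2.resize(im[y:y+h,x:x+w],None,fx=s,fy=s,interpolation=cv2.INTER_CUBIC)
    p=cv2.convertScaleAbs(p,alpha=1.6,beta=10)
    for i in range(0,w,10):
        cv2.line(p,(i*s,0),(i*s,6),(0,255,255),1); 
        if i%20==0: cv2.putText(p,str(x+i),(i*s,16),0,.35,(0,255,255),1)
    for i in range(0,h,10):
        cv2.line(p,(0,i*s),(6,i*s),(0,255,255),1); cv2.putText(p,str(y+i),(8,i*s+4),0,.35,(0,255,255),1)
    for u,v in pts: cv2.circle(p,(round((u-x+.5)*s),round((v-y+.5)*s)),2,(0,0,255),-1)
    return p
def montage(name,ts):
    cv2.imwrite(name,np.vstack([np.hstack(ts[:2]),np.hstack(ts[2:])]))
E
python3 - <<'E'
from h import *
t=cv2.imread("pics/top0.png"); s=cv2.imread("pics/side0.png")
montage("pics/t1.png",[tile(t,310,210),tile(t,380,145),tile(t,212,160),tile(t,395,105)])
montage("pics/s1.png",[tile(s,260,200,),tile(s,380,215),tile(s,250,130),tile(s,420,290)])
E
```

```text
(no output)
```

View pics/t1.png

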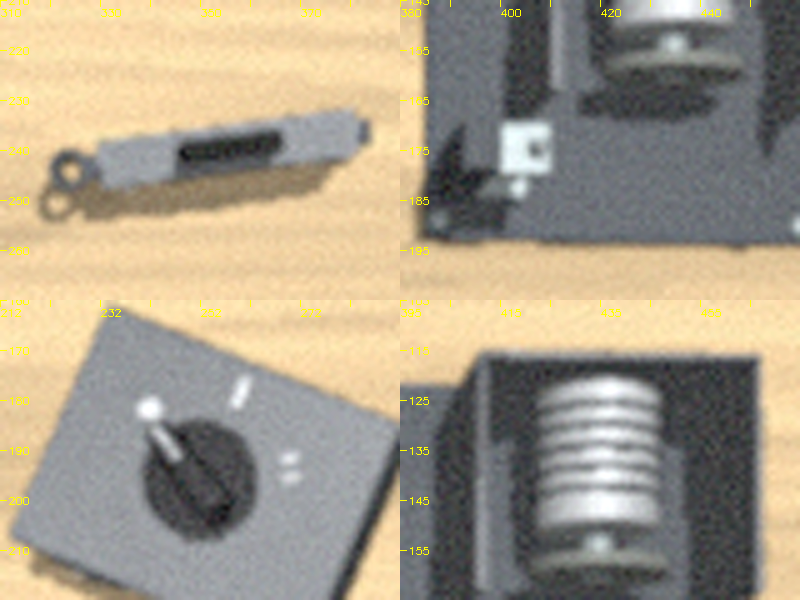

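View pics/s1.png

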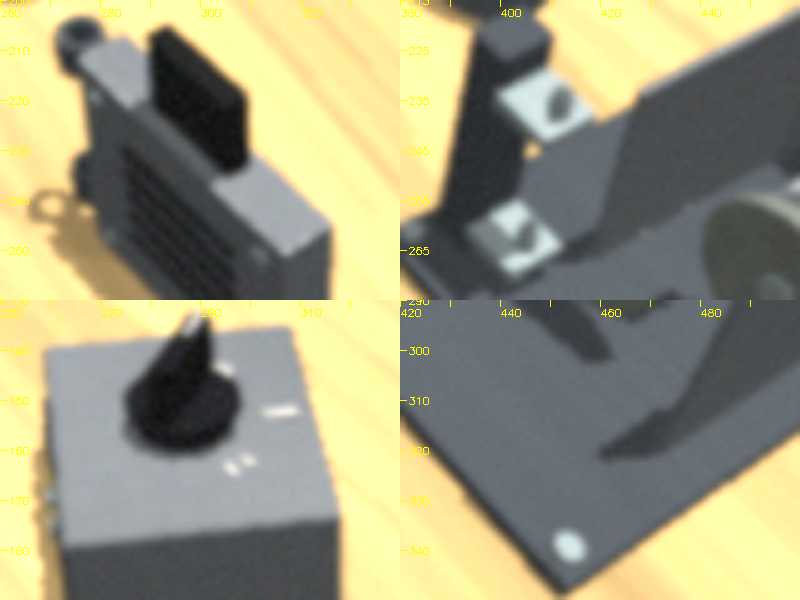

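Top tiles show the tab top at about (355.6,239), the upper knuckle ring at (324,243.6), the selector at (251,195) with its pointer at the dot, and the upper pin near (407,174.5). The side tiles show the corners of both. I'll fit poses from these.

```bash
cat > fit.py <<'E'
from h import *
from scipy.optimize import least_squares
def px(tx,ty,p): return np.array([tx+(p[0]+.5)/5-.5, ty+(p[1]+.5)/5-.5])
def fit(obs,x0,z0):
    def res(q,full=False):
        c,s=np.cos(q[2]),np.sin(q[2]); R=np.array([[c,-s,0],[s,c,0],[0,0,1]])
        r=[proj(n,R@np.array(X)+[q[0],q[1],z0])[0]-uv for n,X,uv in obs]
        return np.array(r) if full else np.ravel(r)
    o=least_squares(res,x0,loss="soft_l1"); return o.x,res(o.x,True)
E
python3 - <<'E'
from fit import *
np.set_printoptions(precision=4,suppress=True)
T=lambda *p:px(310,210,p); S=lambda *p:px(260,200,p)
a,b,h=.012,.065,.055
obs=[("top",(0,.08,.051),T(72,170)),("top",(a,b,h),T(98,142)),("top",(-a,b,h),T(108,190)),("top",(a,-b,h),T(352,108)),("top",(-a,-b,h),T(360,155)),("top",(0,0,.095),T(230,147)),
("side",(0,.08,.051),S(80,30)),("side",(-a,-b,h),S(288,255)),("side",(a,-b,h),S(330,225)),("side",(-a,b,h),S(80,55)),("side",(a,b,h),S(123,38)),("side",(-.006,.025,.095),S(152,35)),("side",(.006,-.025,.095),S(247,95)),("side",(.006,.025,.095),S(172,26))]
for sel in("top","side",""):
    q,r=fit([o for o in obs if sel in o[0]],[.42,0,.1],.055); print(sel,q[:2],np.degrees(q[2]))
print(r)
# bay
B=lambda *p:px(380,145,p); W=lambda *p:px(395,105,p)
print("front edge",unproj("top",B(20,237),.01),unproj("top",B(395,243),.01))
print("rear wall",unproj("top",W(85,53),.112),unproj("top",W(360,55),.112))
print("wall in front-left",unproj("top",B(152,90),.112))
S2=lambda *p:px(380,215,p)
def tri(u,v):
    P=[np.c_[cam(n)[2]@cam(n)[0],cam(n)[2]@cam(n)[1]] for n in("top","side")]
    X=cv2.triangulatePoints(P[0],P[1],u,v).ravel(); return X[:3]/X[3]
print("pin tip tri",tri(B(137,147),S2(167,88)), "by z",unproj("top",B(137,147),.124),unproj("side",S2(167,88),.124),unproj("side",S2(153,113),.108))
print("bracket side corners z.108", [unproj("side",S2(*p),.108) for p in((98,103),(135,68),(195,102),(150,143))])
print("bracket top corners z.108", [unproj("top",B(*p),.108) for p in((101,122),(151,122),(151,174),(101,174))])
print("low bracket side z.028", [unproj("side",S2(*p),.028) for p in((165,243),(118,277),(67,235),(110,200))])
# console
C=lambda *p:px(212,160,p); D=lambda *p:px(250,130,p)
for n,F,m in(("top",C,dict(dot=(149,108),bar=(241,92),p1=(289,158),p2=(291,177))),("side",D,dict(bar=(281,111),p1=(248,161),p2=(232,168)))):
    print(n,{k:unproj(n,F(*v),.07) for k,v in m.items()})
print("skirt",unproj("top",C(200,179),.087))
E
```

```text
top [ 0.4502 -0.0294] 7.579865098370535
side [ 0.4504 -0.0281] 6.976624633876712
 [ 0.4503 -0.0288] 7.322832465292757
[[-0.6654 -0.1226]
 [-0.5646 -0.1035]
 [-1.3029 -0.1245]
 [ 0.312  -0.1392]
 [ 0.0722  0.0295]
 [ 0.3305  0.034 ]
 [ 0.1746  0.7585]
 [-0.3792  0.8533]
 [ 1.4437  0.2153]
 [-0.6129  1.079 ]
 [ 0.6306 -0.9183]
 [-1.6425  0.1012]
 [ 1.3178  0.1155]
 [-0.4585 -0.9601]]
front edge [ 0.5804 -0.1126  0.01  ] [ 0.5761 -0.3169  0.01  ]
rear wall [ 0.7646 -0.1749  0.112 ] [ 0.7625 -0.3142  0.112 ]
wall in front-left [ 0.6425 -0.1685  0.112 ]
pin tip tri [ 0.6123 -0.1591  0.1229] by z [ 0.6116 -0.1585  0.124 ] [ 0.6124 -0.1601  0.124 ] [ 0.6117 -0.1574  0.108 ]
bracket side corners z.108 [array([ 0.5977, -0.1427,  0.108 ]), array([ 0.6214, -0.1369,  0.108 ]), array([ 0.6286, -0.1617,  0.108 ]), array([ 0.6008, -0.1676,  0.108 ])]
bracket top corners z.108 [array([ 0.627 , -0.1432,  0.108 ]), array([ 0.6269, -0.1684,  0.108 ]), array([ 0.6004, -0.1679,  0.108 ]), array([ 0.6005, -0.1427,  0.108 ])]
low bracket side z.028 [array([ 0.6278, -0.1661,  0.028 ]), array([ 0.6008, -0.1686,  0.028 ]), array([ 0.5973, -0.1421,  0.028 ]), array([ 0.6239, -0.1379,  0.028 ])]
top {'dot': array([0.6035, 0.2656, 0.07  ]), 'bar': array([0.6117, 0.2174, 0.07  ]), 'p1': array([0.5768, 0.1919, 0.07  ]), 'p2': array([0.5668, 0.1908, 0.07  ])}
side {'bar': array([0.6125, 0.2214, 0.07  ]), 'p1': array([0.5772, 0.1943, 0.07  ]), 'p2': array([0.5677, 0.1936, 0.07  ])}
skirt [0.564  0.2353 0.087 ]
```

Both cameras agree within 1–2 mm: door (0.450,-0.029) yaw 7.3°, pin (0.612,-0.1585), bay yaw about -1°, and a console axis near (0.564,0.235) with x at -21°. Next I move above the tab.

Emit:
play_rows --series '[{"travel": [0.211, -0.552, 0.0], "rot": [0, 0, -58.2], "grip": 1}, {"travel": [0.211, -0.552, 0.0], "rot": [0, 0, -58.2], "grip": 1}, {"travel": [0.211, -0.552, 0.0], "rot": [0, 0, -58.2], "grip": 1}, {"travel": [0.211, -0.552, 0.0], "rot": [0, 0, -58.2], "grip": 1}, {"travel": [0.211, -0.552, 0.0], "rot": [0, 0, -58.2], "grip": 1}, {"travel": [0.211, -0.552, 0.0], "rot": [0, 0, -58.2], "grip": 1}, {"travel": [0.211, -0.552, 0.0], "rot": [0, 0, -58.2], "grip": 1}, {"travel": [0.211, -0.552, 0.0], "rot": [0, 0, -58.2], "grip": 1}, {"travel": [0.211, -0.552, 0.0], "rot": [0, 0, -58.2], "grip": 1}, {"travel": [0.211, -0.552, 0.0], "rot": [0, 0, -58.2], "grip": 1}]'

```text
time_s: 0.93
tool_pos: [0.3873, 0.1321, 0.2144]
orientation: [180.0, -0.0, 97.2]
force: [0.1, 0.0, 0.3]
width: 0.0922
```

Emit:
play_rows --series '[{"travel": [0.063, -0.161, 0.0], "rot": [0, 0, 0], "grip": 1}, {"travel": [0.063, -0.161, 0.0], "rot": [0, 0, 0], "grip": 1}, {"travel": [0.063, -0.161, 0.0], "rot": [0, 0, 0], "grip": 1}, {"travel": [0.063, -0.161, 0.0], "rot": [0, 0, 0], "grip": 1}, {"travel": [0.063, -0.161, 0.0], "rot": [0, 0, 0], "grip": 1}, {"travel": [0.063, -0.161, -0.04], "rot": [0, 0, 0], "grip": 1}, {"travel": [0.063, -0.161, -0.04], "rot": [0, 0, 0], "grip": 1}, {"travel": [0.063, -0.161, -0.04], "rot": [0, 0, 0], "grip": 1}]'

```text
time_s: 1.6
tool_pos: [0.4483, -0.0261, 0.1727]
orientation: [-179.7, -0.2, 97.3]
force: [0.0, 0.2, 0.3]
width: 0.092
```

Emit:
play_rows --series '[{"travel": [0.002, -0.003, -0.02], "rot": [0, 0, 0], "grip": 1}, {"travel": [0.002, -0.003, -0.04], "rot": [0, 0, 0], "grip": 1}, {"travel": [0.002, -0.003, -0.057], "rot": [0, 0, 0], "grip": 1}, {"travel": [0.002, -0.003, -0.057], "rot": [0, 0, 0], "grip": 0.5}, {"travel": [0.002, -0.003, -0.057], "rot": [0, 0, 0], "grip": 0.3}, {"travel": [0.002, -0.003, -0.057], "rot": [0, 0, 0], "grip": 0}, {"travel": [0.002, -0.003, -0.057], "rot": [0, 0, 0], "grip": 0}, {"travel": [0.002, -0.003, -0.057], "rot": [0, 0, 0], "grip": 0}, {"travel": [0.002, -0.003, -0.057], "rot": [0, 0, 0], "grip": 0}, {"travel": [0.002, -0.003, -0.057], "rot": [0, 0, 0], "grip": 0}]'

```text
time_s: 2.43
tool_pos: [0.4527, -0.0301, 0.1182]
orientation: [179.9, 0.0, 97.3]
force: [0.8, 0.1, -0.3]
width: 0.0476
```

Still closing; hold on, then lift.

Emit:
play_rows --series '[{"travel": [0, 0, 0], "rot": [0, 0, 0], "grip": 0}, {"travel": [0, 0, 0], "rot": [0, 0, 0], "grip": 0}, {"travel": [0, 0, 0], "rot": [0, 0, 0], "grip": 0}, {"travel": [0, 0, 0], "rot": [0, 0, 0], "grip": 0}, {"travel": [0, 0, 0], "rot": [0, 0, 0], "grip": 0}, {"travel": [0, 0, 0], "rot": [0, 0, 0], "grip": 0}, {"travel": [0, 0, 0], "rot": [0, 0, 0], "grip": 0}, {"travel": [0, 0, 0], "rot": [0, 0, 0], "grip": 0}, {"travel": [0, 0, 0], "rot": [0, 0, 0], "grip": 0}, {"travel": [0, 0, 0], "rot": [0, 0, 0], "grip": 0}]'

```text
time_s: 3.27
tool_pos: [0.4522, -0.03, 0.1175]
orientation: [-180.0, -0.0, 97.3]
force: [-1.0, -0.5, -1.0]
width: 0.0116
```

Emit:
play_rows --series '[{"travel": [0, 0, 0.005], "rot": [0, 0, 0], "grip": 0}, {"travel": [0, 0, 0.01], "rot": [0, 0, 0], "grip": 0}, {"travel": [0, 0, 0.02], "rot": [0, 0, 0], "grip": 0}, {"travel": [0, 0, 0.03], "rot": [0, 0, 0], "grip": 0}, {"travel": [0, 0, 0.04], "rot": [0, 0, 0], "grip": 0}, {"travel": [0, 0, 0.05], "rot": [0, 0, 0], "grip": 0}, {"travel": [0, 0, 0.056], "rot": [0, 0, 0], "grip": 0}, {"travel": [0, 0, 0.056], "rot": [0, 0, 0], "grip": 0}]'

```text
time_s: 3.93
tool_pos: [0.4536, -0.0304, 0.1758]
orientation: [179.8, 0.1, 97.3]
force: [0.6, 0.2, -4.3]
width: 0.0118
```

Emit:
play_rows --series '[{"travel": [0.01, -0.035, 0], "rot": [0, 0, -1.4], "grip": 0}, {"travel": [0.018, -0.07, 0], "rot": [0, 0, -2.8], "grip": 0}, {"travel": [0.027, -0.105, 0], "rot": [0, 0, -4.2], "grip": 0}, {"travel": [0.036, -0.14, 0], "rot": [0, 0, -5.6], "grip": 0}, {"travel": [0.045, -0.17, 0], "rot": [0, 0, -7], "grip": 0}, {"travel": [0.05, -0.195, 0], "rot": [0, 0, -8], "grip": 0}, {"travel": [0.055, -0.208, 0], "rot": [0, 0, -8.3], "grip": 0}, {"travel": [0.055, -0.208, 0], "rot": [0, 0, -8.3], "grip": 0}, {"travel": [0.055, -0.208, 0], "rot": [0, 0, -8.3], "grip": 0}, {"travel": [0.055, -0.208, 0], "rot": [0, 0, -8.3], "grip": 0}]'

```text
time_s: 4.77
tool_pos: [0.5069, -0.237, 0.173]
orientation: [-179.9, -0.1, 89.0]
force: [0.4, -0.2, -4.3]
width: 0.0119
```

Run:
```python
from h import *
for n in("side","top"): cv2.imwrite(f"pics/{n}2.png",imaging.capture(n))
t=cv2.imread("pics/top2.png"); s=cv2.imread("pics/side2.png"); t0=cv2.imread("pics/top0.png")
st=readout.read_state(); print(st["tool_pos"],st["orientation"],st["force"])
# predicted knuckle points from nominal TCP
x,y,z=st["tool_pos"]; a=np.radians(st["orientation"][2]-90); dz=z-.1175
k=[x-.08*np.sin(a),y+.08*np.cos(a)]
Z=[.106+dz,.088+dz]
montage("pics/m2.png",[tile(t,375,170,pts=proj("top",[[*k,Z[0]]])),tile(s,340,240,pts=proj("side",[[*k,Z[0]],[*k,.008+dz]])),tile(s,380,215),tile(s,370,260)])
# subpixel front edge of base plate in initial top image
g=cv2.cvtColor(t0,cv2.COLOR_BGR2GRAY).astype(float); P=[]
for u in range(392,456):
    c=g[186:200,u]; i=np.arange(len(c)-1); d=np.clip(np.diff(c),0,None)**2; P.append([u,186+.5+(d*i).sum()/d.sum()])
vx,vy,x0,y0=cv2.fitLine(np.float32(P),cv2.DIST_HUBER,0,.01,.01).ravel()
A,B=[unproj("top",(u,y0+(u-x0)*vy/vx),.01) for u in(390,458)]
print("edge",A,B,np.degrees(np.arctan2(-(A-B)[0],(A-B)[1])))
```

```text
[ 0.50706168 -0.23675824  0.17332907] [-1.79965134e+02 -4.22757992e-02  8.90577446e+01] [ 0.13660372  1.01813494 -4.03587027]
edge [ 0.5775448  -0.13001966  0.01      ] [ 0.57301012 -0.3151805   0.01      ] -1.4029229785787658
```

View pics/m2.png

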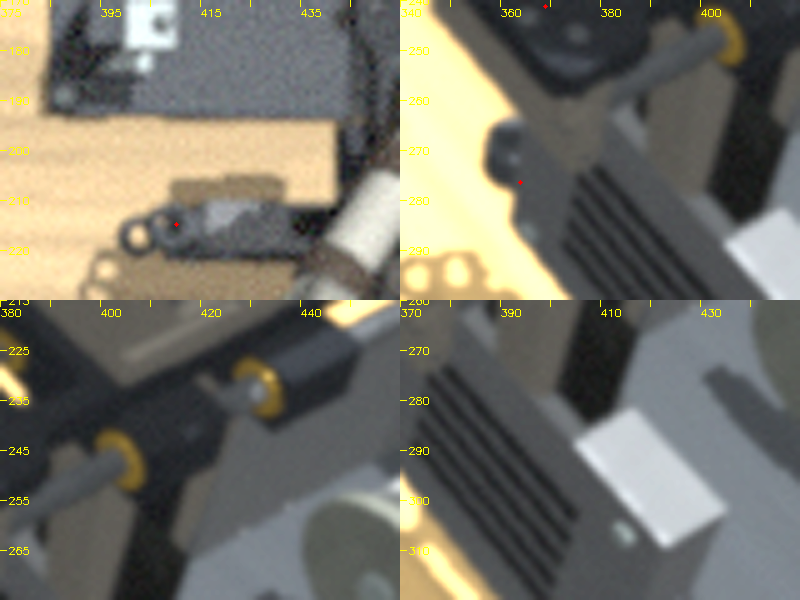

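The door hangs level. In the top view the upper knuckle ring (409.5,215.5) is close to the prediction and the lower ring is at (402.5,217). I'll overlay predicted knuckle circles to check the offset of the door in the grip.

Run:
```python
from h import *
t=cv2.imread("pics/top2.png"); s=cv2.imread("pics/side2.png")
x,y,z=.507,-.2368,.1733; a=np.radians(-.95); dz=z-.1175
k=np.array([x-.08*np.sin(a),y+.08*np.cos(a)])
th=np.linspace(0,2*np.pi,60)
def circ(n,c,zz,r): return proj(n,[[c[0]+r*np.cos(q),c[1]+r*np.sin(q),zz] for q in th])
def draw(p,pts,x0,y0,sc,col):
    cv2.polylines(p,[np.round((pts-[x0,y0]+.5)*sc).astype(int)],True,col,1)
A=tile(t,392,200,10,40,30); B=A.copy()
for zz,col in((.106+dz,(0,0,255)),(.026+dz,(0,255,0))):
    for r in(.011,.006): draw(B,circ("top",k,zz,r),392,200,10,col)
C=tile(s,345,255,10,40,30); D=C.copy()
for zz,col in((.026+dz,(0,255,0)),(.008+dz,(0,0,255))): draw(D,circ("side",k,zz,.011),345,255,10,col)
montage("pics/m3.png",[A,B,C,D])
```

```text
(no output)
```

View pics/m3.png

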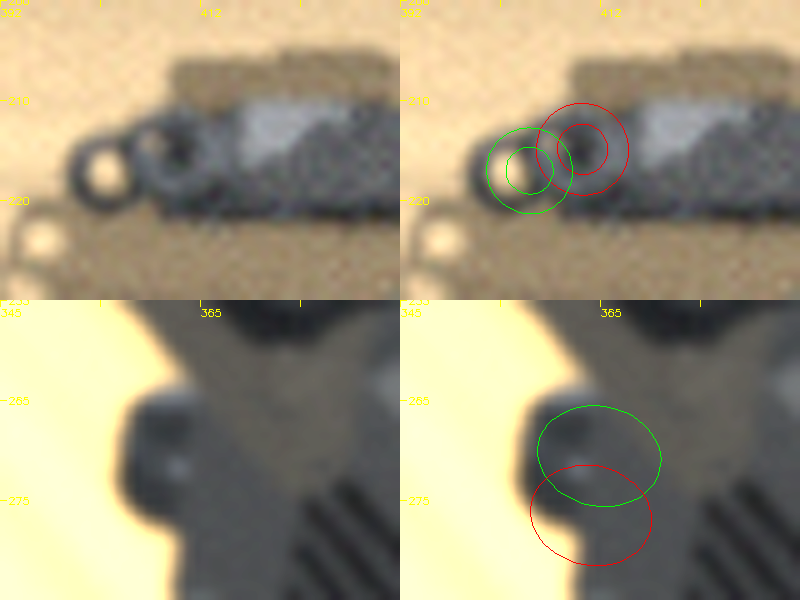

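The lower knuckle sits about 2.3 px to +y and 3 px higher than predicted, while the upper one is nearly right. So the door has tipped in the grip, hinge side up. I'll quantify the tilt.

```bash
cat > tilt.py <<'E'
from h import *
from scipy.optimize import least_squares
from scipy.spatial.transform import Rotation as Ro
th=np.linspace(0,2*np.pi,90)
def knuckle(tcp,yaw,q,zrel,r=0):
    "point/circle on hinge axis, zrel above door lower edge as gripped at TCP z .1175; q=[dx,dy,dz,roll about door x]"
    loc=np.c_[r*np.cos(th),.08+r*np.sin(th),np.full(90,zrel-.1365)] if r else np.array([[0,.08,zrel-.1365]])
    R=Ro.from_euler("ZX",[yaw-90,np.degrees(q[3])],degrees=True)
    return R.apply(loc)+np.array(tcp)+[0,0,.019]+q[:3]
def solve(tcp,yaw,up,lo,left,bot,top,sig=(.002,.002,.002,.2)):
    def res(q):
        e=[proj("top",knuckle(tcp,yaw,q,.106))[0]-up if up is not None else [0,0],proj("top",knuckle(tcp,yaw,q,.026))[0]-lo]
        b=proj("side",knuckle(tcp,yaw,q,.008,.011)); t=proj("side",knuckle(tcp,yaw,q,.026,.011))
        e+= [[min(b[:,0].min(),t[:,0].min())-left,b[:,1].max()-bot],[t[:,1].min()-top,0]]
        return np.r_[np.ravel(e)/.4,q/np.array(sig)]
    o=least_squares(res,np.zeros(4)); return o.x,res(o.x)
E
python3 - <<'E'
from tilt import *
np.set_printoptions(precision=4,suppress=True)
f=lambda x0,y0,a,b:np.array([x0+(a+.5)/10-.5,y0+(b+.5)/10-.5])
q,r=solve([.507,-.2368,.1733],89.05,f(392,200,177,151),f(392,200,106,172),356.4,277.0,262.8)
print(q[:3],np.degrees(q[3])); print(r)
E
```

```text
[ 0.      0.0005 -0.0004] 2.387956493098503
[-0.0946 -0.9299  1.2198 -0.8182 -1.4762  2.2094 -2.0714  0.      0.0142
  0.2359 -0.2208  0.2084]
```

Emit:
play_rows --series '[{"travel": [0, 0, 0], "rot": [-1, 0, 0], "grip": 0}, {"travel": [0, 0, 0], "rot": [-2, 0, 0], "grip": 0}, {"travel": [0, 0, 0], "rot": [-3, 0, 0], "grip": 0}, {"travel": [0, 0, 0], "rot": [-3, 0, 0], "grip": 0}, {"travel": [0, 0, 0], "rot": [-3, 0, 0], "grip": 0}, {"travel": [0, 0, 0], "rot": [-3, 0, 0], "grip": 0}]'

```text
time_s: 5.37
tool_pos: [0.5074, -0.2378, 0.1737]
orientation: [179.9, 3.0, 89.0]
force: [-0.3, -1.2, -3.6]
width: 0.0119
```

Run:
```python
from tilt import *
st=readout.read_state(); print(st["tool_pos"],st["orientation"],st["force"])
ts=[imaging.capture("top").astype(float) for _ in range(4)]; ss=[imaging.capture("side").astype(float) for _ in range(4)]
t=np.mean(ts,0).astype(np.uint8); s=np.mean(ss,0).astype(np.uint8)
cv2.imwrite("pics/top4.png",t); cv2.imwrite("pics/side4.png",s)
tcp=st["tool_pos"]; yaw=89.05
def ov(p,n,x0,y0,roll):
    for zr,rr,col in((.106,.011,(0,0,255)),(.026,.011,(0,255,0)),(.008,.011,(255,0,255))):
        if n=="top" and zr==.008: continue
        if n=="side" and zr==.106: continue
        c=proj(n,knuckle(tcp,yaw,np.array([0,0,0,np.radians(roll)]),zr,rr))
        cv2.polylines(p,[np.round((c-[x0,y0]+.5)*10).astype(int)],True,col,1)
    return p
A=tile(t,392,200,10,40,30); C=tile(s,345,255,10,40,30)
montage("pics/m4.png",[A,ov(A.copy(),"top",392,200,0),C,ov(C.copy(),"side",345,255,0)])
```

```text
[ 0.50737298 -0.23783307  0.17368068] [179.94135273   3.00363514  89.00880746] [-0.28670101 -1.20212102 -3.56442395]
```

View pics/m4.png

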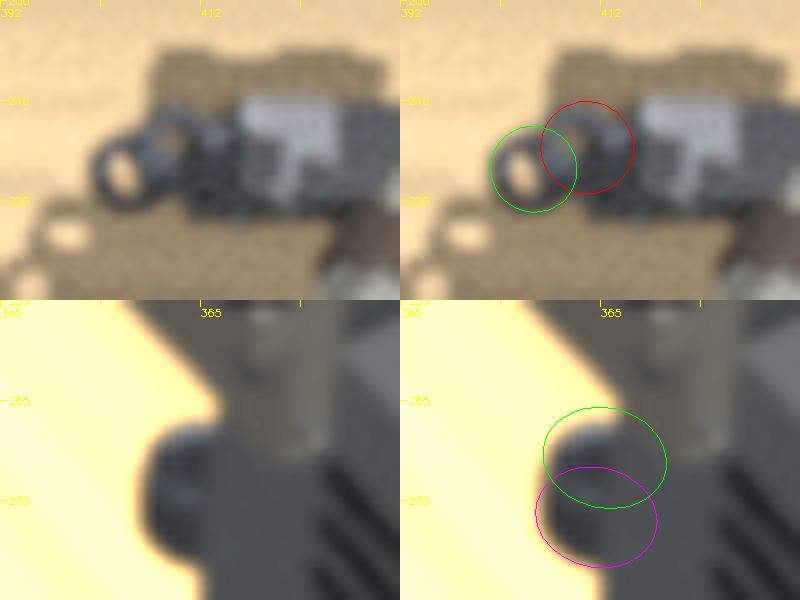

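The tool tilt levelled the door, and the knuckle circles now match within about 0.5–1 px. Bring it in level from the front.

Emit:
play_rows --series '[{"travel": [0.015, -0.002, 0], "rot": [0, 0, 0], "grip": 0}, {"travel": [0.03, -0.002, 0], "rot": [0, 0, 0], "grip": 0}, {"travel": [0.045, -0.002, 0], "rot": [0, 0, 0], "grip": 0}, {"travel": [0.06, -0.002, 0], "rot": [0, 0, 0], "grip": 0}, {"travel": [0.075, -0.002, 0], "rot": [0, 0, 0], "grip": 0}, {"travel": [0.09, -0.002, 0], "rot": [0, 0, 0], "grip": 0}, {"travel": [0.1, -0.002, 0], "rot": [0, 0, 0], "grip": 0}, {"travel": [0.104, -0.002, 0], "rot": [0, 0, 0], "grip": 0}, {"travel": [0.104, -0.002, 0], "rot": [0, 0, 0], "grip": 0}, {"travel": [0.104, -0.002, 0], "rot": [0, 0, 0], "grip": 0}]'

```text
time_s: 6.6
tool_pos: [0.6109, -0.24, 0.1733]
orientation: [180.0, 3.0, 89.0]
force: [-0.6, 0.5, -5.7]
width: 0.0116
```

Run:
```python
from tilt import *
st=readout.read_state(); print(st["tool_pos"],st["orientation"],st["force"])
t=np.mean([imaging.capture("top").astype(float) for _ in range(4)],0).astype(np.uint8); s=np.mean([imaging.capture("side").astype(float) for _ in range(4)],0).astype(np.uint8)
cv2.imwrite("pics/top5.png",t); cv2.imwrite("pics/side5.png",s)
tcp=st["tool_pos"]; yaw=89.0
def ov(p,n,x0,y0,zs,sc=10):
    for zr,rr,col in zs:
        c=proj(n,knuckle(tcp,yaw,np.array([0,.001,0,0.]),zr,rr))
        cv2.polylines(p,[np.round((c-[x0,y0]+.5)*sc).astype(int)],True,col,1)
    pin=[.6125,-.159]
    for zz in(.028,.044,.108,.124):
        u=proj(n,[[*pin,zz]])[0]; cv2.circle(p,tuple(np.round((u-[x0,y0]+.5)*sc).astype(int)),2,(0,255,255),-1)
    return p
A=tile(t,390,155,10,40,30); C=tile(s,380,215,8,50,60)
r=(0,0,255);g=(0,255,0)
top=[np.hstack([A,ov(A.copy(),"top",390,155,[(.106,.011,r),(.106,.006,r),(.026,.011,g)])])]
z=[(.106,.011,r),(.088,.011,r),(.026,.011,g),(.008,.011,g)]
C=cv2.resize(C,None,fx=.625,fy=.625); 
D=tile(s,375,210,6,66,50)
bot=np.hstack([D,ov(D.copy(),"side",375,210,z,6)])
bot=cv2.copyMakeBorder(bot,0,0,0,max(0,800-bot.shape[1]),0)[:, :800]
cv2.imwrite("pics/m5.png",np.vstack([top[0],bot]))
```

```text
[ 0.61090288 -0.24001494  0.17331618] [179.99853887   2.98537646  88.99269502] [-0.56065617  0.53994215 -5.68560689]
```

View pics/m5.png

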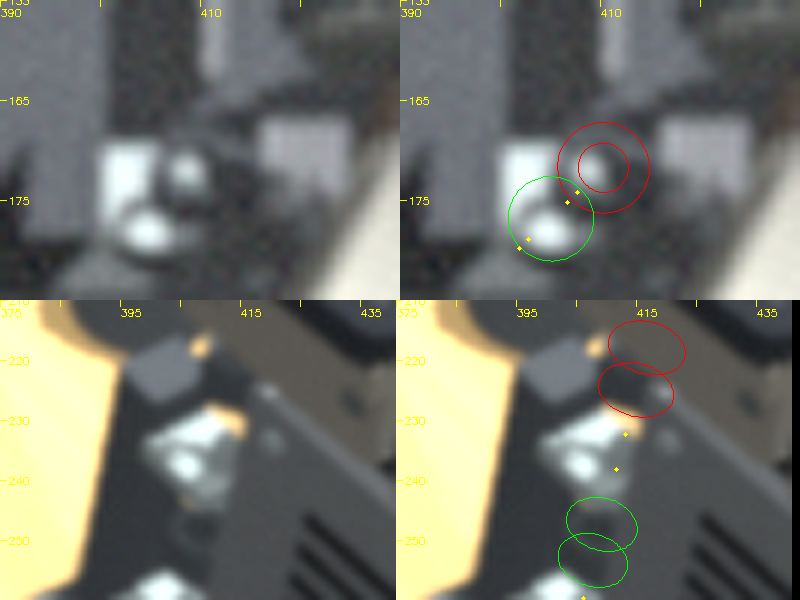

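The door is above the pins, and the upper knuckle/pin offset matches the expected parallax to within 0.5 mm. I'll lower it carefully while watching the force.

Emit:
play_rows --series '[{"travel": [0, 0, -0.006], "rot": [0, 0, 0], "grip": 0}, {"travel": [0, 0, -0.012], "rot": [0, 0, 0], "grip": 0}, {"travel": [0, 0, -0.017], "rot": [0, 0, 0], "grip": 0}, {"travel": [0, 0, -0.02], "rot": [0, 0, 0], "grip": 0}, {"travel": [0, 0, -0.022], "rot": [0, 0, 0], "grip": 0}, {"travel": [0, 0, -0.022], "rot": [0, 0, 0], "grip": 0}, {"travel": [0, 0, -0.022], "rot": [0, 0, 0], "grip": 0}]'

```text
time_s: 7.58
tool_pos: [0.6113, -0.24, 0.1515]
orientation: [180.0, 3.0, 89.0]
force: [0.3, -0.0, -3.5]
width: 0.0118
```

Emit:
play_rows --series '[{"travel": [0, 0, -0.002], "rot": [0, 0, 0], "grip": 0}, {"travel": [0, 0, -0.004], "rot": [0, 0, 0], "grip": 0}, {"travel": [0, 0, -0.004], "rot": [0, 0, 0], "grip": 0}]'

```text
time_s: 7.83
tool_pos: [0.6112, -0.24, 0.1472]
orientation: [180.0, 3.0, 89.0]
force: [-0.3, 0.7, -3.4]
width: 0.0115
```

Emit:
play_rows --series '[{"travel": [0, 0, -0.002], "rot": [0, 0, 0], "grip": 0}, {"travel": [0, 0, -0.004], "rot": [0, 0, 0], "grip": 0}, {"travel": [0, 0, -0.006], "rot": [0, 0, 0], "grip": 0}, {"travel": [0, 0, -0.006], "rot": [0, 0, 0], "grip": 0}]'

```text
time_s: 8.17
tool_pos: [0.6112, -0.24, 0.1411]
orientation: [180.0, 3.0, 89.0]
force: [-0.4, -0.3, -4.2]
width: 0.0118
```

Emit:
play_rows --series '[{"travel": [0, 0, -0.001], "rot": [0, 0, 0], "grip": 0}, {"travel": [0, 0, -0.002], "rot": [0, 0, 0], "grip": 0}, {"travel": [0, 0, -0.003], "rot": [0, 0, 0], "grip": 0}, {"travel": [0, 0, -0.003], "rot": [0, 0, 0], "grip": 0}]'

```text
time_s: 8.5
tool_pos: [0.6117, -0.2404, 0.1399]
orientation: [179.9, 3.0, 89.0]
force: [-1.7, -0.4, 2.2]
width: 0.012
```

Emit:
play_rows --series '[{"travel": [0, 0, -0.001], "rot": [0, 0, 0], "grip": 0}, {"travel": [0, 0, -0.002], "rot": [0, 0, 0], "grip": 0}, {"travel": [0, 0, -0.002], "rot": [0, 0, 0], "grip": 0}]'

```text
time_s: 8.75
tool_pos: [0.6118, -0.2413, 0.1381]
orientation: [179.9, 3.2, 89.0]
force: [-2.1, -2.2, 4.8]
width: 0.0119
```

Run:
```python
from h import *
st=readout.read_state(); print(st["tool_pos"],st["orientation"],st["force"],st["wrist_torque"])
t=np.mean([imaging.capture("top").astype(float) for _ in range(3)],0).astype(np.uint8); s=np.mean([imaging.capture("side").astype(float) for _ in range(3)],0).astype(np.uint8)
cv2.imwrite("pics/top6.png",t); cv2.imwrite("pics/side6.png",s)
def ov(p,x0,y0,sc):
    th=np.linspace(0,2*np.pi,60)
    for zz,col in((.028,(0,255,0)),(.046,(0,255,0)),(.108,(0,0,255)),(.126,(0,0,255))):
        c=proj("side",[[.6125+.011*np.cos(q),-.159+.011*np.sin(q),zz] for q in th])
        cv2.polylines(p,[np.round((c-[x0,y0]+.5)*sc).astype(int)],True,col,1)
    return p
D=tile(s,380,215,8,50,75)
cv2.imwrite("pics/m6.png",np.hstack([D,ov(D.copy(),380,215,8)]))
```

```text
[ 0.61181313 -0.241349    0.13811089] [179.85481649   3.15300955  88.98538731] [-2.06225359 -2.19365233  4.77202209] [-0.09015762  0.54321214  0.22765879]
```

View pics/m6.png

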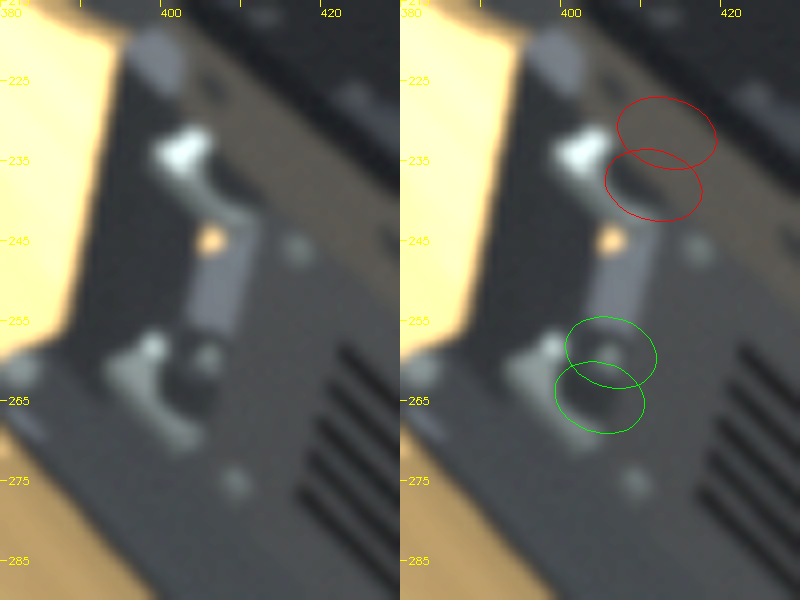

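Both knuckles sit on their brackets, and the seen rings coincide with the home circles (side px ~(404,263) and (409,238)). Release and rise.

Emit:
play_rows --series '[{"travel": [0, 0, 0], "rot": [0, 0, 0], "grip": 0.3}, {"travel": [0, 0, 0], "rot": [0, 0, 0], "grip": 0.45}, {"travel": [0, 0, 0], "rot": [0, 0, 0], "grip": 0.45}, {"travel": [0, 0, 0], "rot": [0, 0, 0], "grip": 0.45}, {"travel": [0, 0, 0], "rot": [0, 0, 0], "grip": 0.45}, {"travel": [0, 0, 0], "rot": [0, 0, 0], "grip": 0.45}]'

```text
time_s: 9.55
tool_pos: [0.6113, -0.2399, 0.1364]
orientation: [180.0, 3.0, 89.0]
force: [-0.2, 0.6, -0.1]
width: 0.0415
```

Emit:
play_rows --series '[{"travel": [0, 0, 0.01], "rot": [0, 0, 0], "grip": 0.45}, {"travel": [0, 0, 0.025], "rot": [0, 0, 0], "grip": 0.45}, {"travel": [0, 0, 0.045], "rot": [0, 0, 0], "grip": 0.45}, {"travel": [0, 0, 0.075], "rot": [0, 0, 0], "grip": 0.45}, {"travel": [0, 0.04, 0.1], "rot": [3, 0, 0], "grip": 0.6}, {"travel": [0, 0.08, 0.1], "rot": [3, 0, 0], "grip": 0.6}, {"travel": [-0.01, 0.12, 0.1], "rot": [3, 0, 0], "grip": 0.6}, {"travel": [-0.015, 0.16, 0.1], "rot": [3, 0, 0], "grip": 0.6}, {"travel": [-0.02, 0.2, 0.1], "rot": [3, 0, 0], "grip": 0.6}, {"travel": [-0.025, 0.24, 0.1], "rot": [3, 0, 0], "grip": 0.6}]'

```text
time_s: 10.38
tool_pos: [0.5859, 0.0019, 0.2377]
orientation: [179.9, 0.0, 89.0]
force: [0.9, 0.1, 0.1]
width: 0.0553
```

Run:
```python
from h import *
st=readout.read_state(); print(st["tool_pos"],st["orientation"],st["force"])
t=imaging.capture("top"); s=imaging.capture("side"); cv2.imwrite("pics/top7.png",t); cv2.imwrite("pics/side7.png",s)
def box(p,n,x0,y0,sc):
    yaw=np.radians(-1.3); c,q=np.cos(yaw),np.sin(yaw); o=np.array([.6125+.08*q,-.159-.08*c])
    for zz,x,col in((.130,.012,(0,0,255)),(.020,-.012,(0,255,0))):
        P=[[o[0]+c*a-q*b,o[1]+q*a+c*b,zz] for a,b in((-.012,-.065),(x,-.065),(x,.065),(-.012,.065))]
        cv2.polylines(p,[np.round((proj(n,P)-[x0,y0]+.5)*sc).astype(int)],True,col,1)
    return p
A=tile(t,380,115); C=tile(s,380,210,4,100,100)
bot=np.hstack([cv2.resize(C,(400,300)) if 0 else C, box(C.copy(),"side",380,210,4)])[:400]
top=np.hstack([tile(t,385,150),box(tile(t,385,150),"top",385,150,5)])[:200]
cv2.imwrite("pics/m7.png",np.vstack([top,bot]))
```

```text
[0.58589993 0.00188486 0.23773302] [1.79925014e+02 2.06624377e-03 8.89799255e+01] [0.90149087 0.11112145 0.06981187]
```

View pics/m7.png

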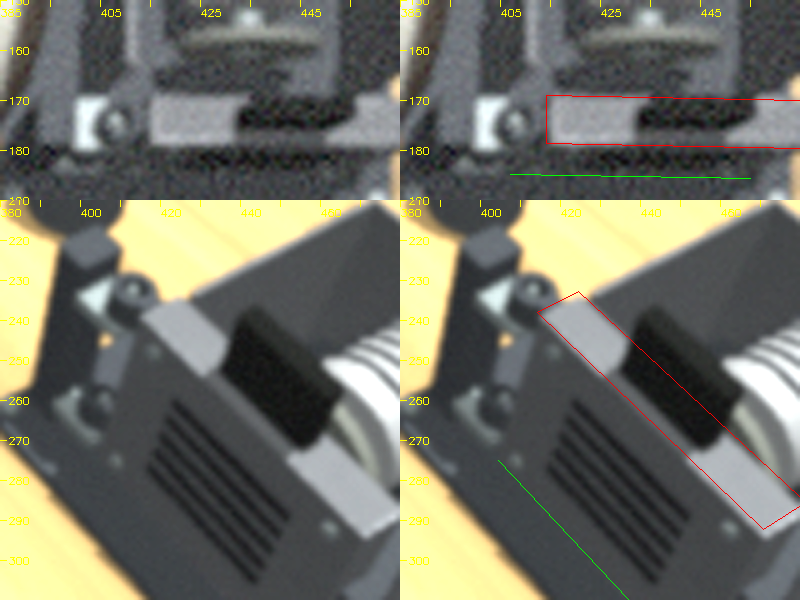

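The door is home: its edges overlay the closed pose box within 1 px, and the pin tip shows in the upper knuckle at (405,175). Now the selector: axis about (0.565,0.2365), bar at +38°.

Emit:
play_rows --series '[{"travel": [0, 0.04, 0], "rot": [0, 0, -7], "grip": 0.5}, {"travel": [-0.005, 0.08, 0], "rot": [0, 0, -14], "grip": 0.5}, {"travel": [-0.01, 0.12, 0], "rot": [0, 0, -21], "grip": 0.5}, {"travel": [-0.015, 0.16, 0], "rot": [0, 0, -28], "grip": 0.5}, {"travel": [-0.02, 0.2, 0], "rot": [0, 0, -35], "grip": 0.5}, {"travel": [-0.021, 0.2345, -0.02], "rot": [0, 0, -42], "grip": 0.5}, {"travel": [-0.021, 0.2345, -0.05], "rot": [0, 0, -49], "grip": 0.5}, {"travel": [-0.021, 0.2345, -0.09], "rot": [0, 0, -51], "grip": 0.5}, {"travel": [-0.021, 0.2345, -0.09], "rot": [0, 0, -51], "grip": 0.5}, {"travel": [-0.021, 0.2345, -0.09], "rot": [0, 0, -51], "grip": 0.5}]'

```text
time_s: 11.32
tool_pos: [0.564, 0.2336, 0.1451]
orientation: [-179.9, 0.3, 38.1]
force: [-0.1, -0.7, 0.5]
width: 0.0457
```

Run:
```python
from h import *
st=readout.read_state(); print(st["tool_pos"],st["orientation"],st["force"],st["joint_positions"])
t=imaging.capture("top"); s=imaging.capture("side")
def ov(p,n,x0,y0,sc):
    c0=np.array([.565,.2365]); th=np.linspace(0,2*np.pi,60)
    k=[[*(c0+.03*np.array([np.cos(q),np.sin(q)])),.087] for q in th]
    a=np.radians(38); d=np.array([np.cos(a),np.sin(a)]); e=np.array([-d[1],d[0]])
    b=[[*(c0+d*i*.025+e*j*.007),.119] for i,j in((1,-.2),(1,.2),(.3,1),(-1,1),(-1,-1),(.3,-1))]
    for P,col in((k,(0,255,0)),(b,(0,0,255))): cv2.polylines(p,[np.round((proj(n,P)-[x0,y0]+.5)*sc).astype(int)],True,col,1)
    return p
t0=cv2.imread("pics/top0.png"); s0=cv2.imread("pics/side0.png")
montage("pics/m8.png",[ov(tile(t0,225,170,8,50,37),"top",225,170,8),ov(tile(s0,262,125,8,50,37),"side",262,125,8),ov(tile(t,212,165),"top",212,165,5)[:296],tile(s,250,115)[:296]])
```

```text
[0.5639876  0.23360356 0.14508189] [-179.88168702    0.26342222   38.08376445] [-0.05844304 -0.74245346  0.49698237] [ 1.11794990e+01  1.78177079e+01  8.92586214e+01 -1.43004840e-02
  7.32121182e+01  6.31001714e+01]
```

View pics/m8.png

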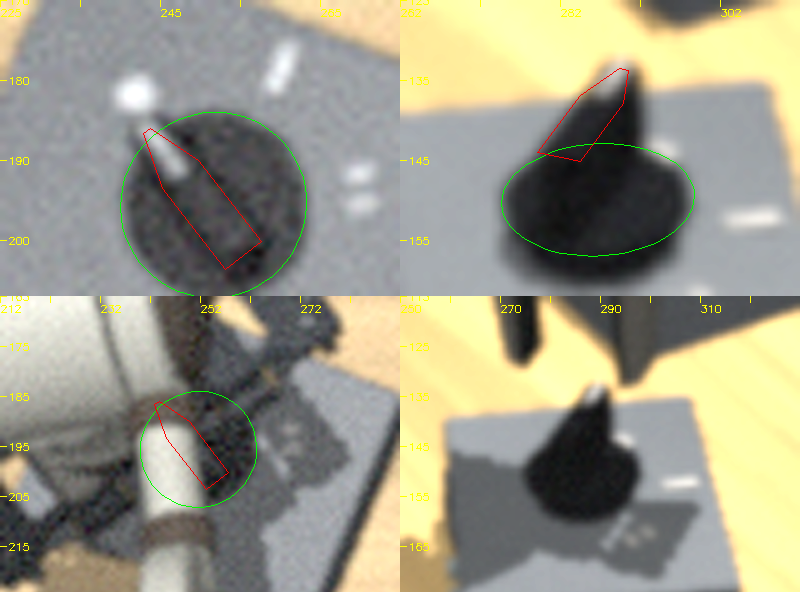

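The overlay fits in both views and the fingers straddle the bar. Descend and grip.

Emit:
play_rows --series '[{"travel": [0.001, 0.002, -0.015], "rot": [0, 0, 0], "grip": 0.5}, {"travel": [0.001, 0.002, -0.035], "rot": [0, 0, 0], "grip": 0.5}, {"travel": [0.001, 0.002, -0.05], "rot": [0, 0, 0], "grip": 0.5}, {"travel": [0.001, 0.002, -0.056], "rot": [0, 0, 0], "grip": 0.4}, {"travel": [0.001, 0.002, -0.056], "rot": [0, 0, 0], "grip": 0.2}, {"travel": [0.001, 0.002, -0.056], "rot": [0, 0, 0], "grip": 0}, {"travel": [0.001, 0.002, -0.056], "rot": [0, 0, 0], "grip": 0}, {"travel": [0.001, 0.002, -0.056], "rot": [0, 0, 0], "grip": 0}, {"travel": [0.001, 0.002, -0.056], "rot": [0, 0, 0], "grip": 0}, {"travel": [0.001, 0.002, -0.056], "rot": [0, 0, 0], "grip": 0}]'

```text
time_s: 12.25
tool_pos: [0.5666, 0.2383, 0.0927]
orientation: [-179.9, -0.2, 38.0]
force: [-3.8, 5.2, 5.0]
width: 0.0139
```

Emit:
play_rows --series '[{"travel": [0, 0, 0], "rot": [0, 0, 0], "grip": 0}, {"travel": [0, 0, 0], "rot": [0, 0, 0], "grip": 0}, {"travel": [0, 0, 0], "rot": [0, 0, 0], "grip": 0}]'

```text
time_s: 12.5
tool_pos: [0.5666, 0.2383, 0.0928]
orientation: [-179.9, -0.2, 38.0]
force: [-3.3, 5.0, 5.5]
width: 0.0137
```

Emit:
play_rows --series '[{"travel": [-0.001, 0.001, -0.002], "rot": [0, 0, 0], "grip": 0}, {"travel": [-0.001, 0.001, -0.004], "rot": [0, 0, 0], "grip": 0}, {"travel": [-0.001, 0.001, -0.006], "rot": [0, 0, 0], "grip": 0}, {"travel": [-0.001, 0.001, -0.006], "rot": [0, 0, 0], "grip": 0}, {"travel": [-0.001, 0.001, -0.006], "rot": [0, 0, 0], "grip": 0}]'

```text
time_s: 12.92
tool_pos: [0.5665, 0.2384, 0.0875]
orientation: [180.0, -0.2, 38.0]
force: [-4.2, 1.2, 7.8]
width: 0.0137
```

Emit:
play_rows --series '[{"travel": [0, 0, -0.001], "rot": [0, 0, 0], "grip": 0}, {"travel": [0, 0, -0.002], "rot": [0, 0, 0], "grip": 0}, {"travel": [0, 0, -0.002], "rot": [0, 0, 0], "grip": 0}]'

```text
time_s: 13.17
tool_pos: [0.5665, 0.2384, 0.0857]
orientation: [180.0, -0.2, 38.0]
force: [-3.5, 1.6, 9.1]
width: 0.0136
```

Emit:
play_rows --series '[{"travel": [0, 0, 0], "rot": [0, 0, -7], "grip": 0}, {"travel": [0, 0, 0], "rot": [0, 0, -14], "grip": 0}, {"travel": [0, 0, 0], "rot": [0, 0, -20], "grip": 0}, {"travel": [0, 0, 0], "rot": [0, 0, -20], "grip": 0}]'

```text
time_s: 13.5
tool_pos: [0.5666, 0.2382, 0.0858]
orientation: [-180.0, -0.2, 17.8]
force: [-3.2, -0.2, 9.4]
width: 0.0139
```

```bash
python3 -c "
from h import *
s=readout.read_state();print(s['tool_pos'],s['orientation'],s['force'],s['wrist_torque'])"
```

```text
[0.56663056 0.23817391 0.08583967] [-179.99033825   -0.18838694   17.75637478] [-3.16098959 -0.22778995  9.35523683] [-0.00253205  0.83864684  0.00345897]
```

Emit:
play_rows --series '[{"travel": [0, 0, 0], "rot": [0, 0, -7], "grip": 0}, {"travel": [0, 0, 0], "rot": [0, 0, -14], "grip": 0}, {"travel": [0, 0, 0], "rot": [0, 0, -21], "grip": 0}, {"travel": [0, 0, 0], "rot": [0, 0, -28], "grip": 0}, {"travel": [0, 0, 0], "rot": [0, 0, -35], "grip": 0}, {"travel": [0, 0, 0], "rot": [0, 0, -40], "grip": 0}, {"travel": [0, 0, 0], "rot": [0, 0, -40], "grip": 0}, {"travel": [0, 0, 0], "rot": [0, 0, -40], "grip": 0}]'

```text
time_s: 14.17
tool_pos: [0.5666, 0.2377, 0.0858]
orientation: [-179.9, -0.1, -22.0]
force: [-4.2, -1.2, 9.4]
width: 0.0137
```

Emit:
play_rows --series '[{"travel": [0, 0, 0.003], "rot": [0, 0, 0], "grip": 0}, {"travel": [0, 0, 0.006], "rot": [0, 0, 0], "grip": 0}, {"travel": [0, 0, 0.007], "rot": [0, 0, 0], "grip": 0}, {"travel": [0, 0, 0.007], "rot": [0, 0, 0], "grip": 0}]'

```text
time_s: 14.5
tool_pos: [0.5665, 0.2377, 0.0923]
orientation: [-179.9, -0.1, -22.0]
force: [-2.9, -0.7, 5.4]
width: 0.0136
```

```bash
python3 -c "
from h import *
s=readout.read_state();print(s['tool_pos'],s['orientation'],s['force'],s['wrist_torque'])"
```

```text
[0.56649608 0.23772295 0.09234285] [-1.79916268e+02 -1.42375879e-01 -2.19890695e+01] [-2.94716205 -0.7408469   5.36917064] [-0.12973761  0.52777333 -0.07661298]
```

Emit:
play_rows --series '[{"travel": [0, 0, 0], "rot": [0, 0, 0], "grip": 0.3}, {"travel": [0, 0, 0], "rot": [0, 0, 0], "grip": 0.5}, {"travel": [0, 0, 0], "rot": [0, 0, 0], "grip": 0.5}, {"travel": [0, 0, 0], "rot": [0, 0, 0], "grip": 0.5}, {"travel": [0, 0, 0], "rot": [0, 0, 0], "grip": 0.5}, {"travel": [0, 0, 0.02], "rot": [0, 0, 0], "grip": 0.5}, {"travel": [0, 0, 0.05], "rot": [0, 0, 0], "grip": 0.5}, {"travel": [0, 0, 0.09], "rot": [0, 0, 0], "grip": 0.5}, {"travel": [0, 0, 0.13], "rot": [0, 0, 0], "grip": 0.5}, {"travel": [-0.01, 0.04, 0.15], "rot": [0, 0, 0], "grip": 0.5}]'

```text
time_s: 15.33
tool_pos: [0.5603, 0.27, 0.2441]
orientation: [-179.8, -0.5, -22.4]
force: [0.8, -0.3, 0.4]
width: 0.0458
```

Emit:
play_rows --series '[{"travel": [-0.04, 0.03, 0], "rot": [0, 0, 0], "grip": 0.5}, {"travel": [-0.07, 0.06, 0], "rot": [0, 0, 0], "grip": 0.5}, {"travel": [-0.1, 0.09, 0], "rot": [0, 0, 0], "grip": 0.5}, {"travel": [-0.13, 0.12, 0], "rot": [0, 0, 0], "grip": 0.5}, {"travel": [-0.16, 0.15, 0], "rot": [0, 0, 0], "grip": 0.5}, {"travel": [-0.18, 0.18, 0], "rot": [0, 0, 0], "grip": 0.5}, {"travel": [-0.2, 0.2, 0], "rot": [0, 0, 0], "grip": 0.5}, {"travel": [-0.2, 0.2, 0], "rot": [0, 0, 0], "grip": 0.5}, {"travel": [-0.2, 0.2, 0], "rot": [0, 0, 0], "grip": 0.5}]'

```text
time_s: 16.08
tool_pos: [0.355, 0.4747, 0.2376]
orientation: [180.0, -0.0, -21.8]
force: [-0.0, 0.2, -0.7]
width: 0.0455
```

Run:
```python
from h import *
t=imaging.capture("top"); s=imaging.capture("side"); cv2.imwrite("pics/top9.png",t); cv2.imwrite("pics/side9.png",s)
montage("pics/m9.png",[tile(t,212,165),tile(s,250,125),tile(t,385,145),tile(s,380,210,4,100,75)])
```

```text
(no output)
```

View pics/m9.png

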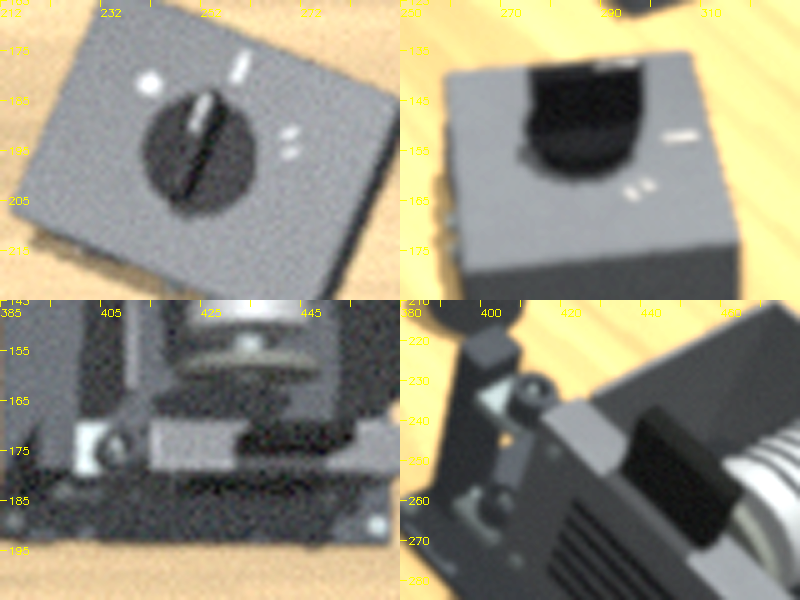

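The pointer lies along the bar mark direction, and the door is unchanged. I'll check numerically that the knob is out, and that the bystanders have not moved.

Run:
```python
from h import *
c0=np.array([.566,.2372])
a=np.radians(-22); d=np.array([np.cos(a),np.sin(a)]); e=np.array([-d[1],d[0]])
for h in(.119,.112): print(h,"side nose/rear-top-left",proj("side",[[*(c0+d*.025),h],[*(c0-d*.025+e*.007),h],[*(c0-d*.025-e*.007),h]]).round(1).tolist())
g=[cv2.cvtColor(cv2.imread(f"pics/side{i}.png"),6).astype(int) for i in(0,9)]
print("col profile x=281,287 rows130-142",[g[1][130:143,x].tolist() for x in(281,287)])
G=[cv2.GaussianBlur(cv2.imread(f"pics/top{i}.png"),(5,5),0).astype(int) for i in(0,9)]
D=np.abs(G[0]-G[1]).max(2)
for n,(x0,y0,x1,y1) in dict(jar=(335,120,365,158),wrench=(440,235,475,312)).items(): print(n,D[y0:y1,x0:x1].max())
G=[cv2.GaussianBlur(cv2.imread(f"pics/side{i}.png"),(5,5),0).astype(int) for i in(0,9)]
print("driver(side)",np.abs(G[0]-G[1]).max(2)[178:200,205:248].max())
```

```text
0.119 side nose/rear-top-left [[295.8, 137.2], [275.2, 137.7], [275.7, 140.9]]
0.112 side nose/rear-top-left [[296.0, 139.6], [275.4, 140.1], [276.0, 143.3]]
col profile x=281,287 rows130-142 [[164, 165, 167, 168, 169, 162, 146, 107, 52, 19, 16, 9, 7], [158, 157, 159, 161, 160, 152, 122, 71, 31, 19, 14, 9, 7]]
jar 5
wrench 6
driver(side) 3
```

```bash
python3 -c "
from cell import finish_job
print(finish_job())"
```

```text
the job is handed in; nothing more can be done
None
```

The guard door is hung on both hinge pins and closed across the bay. After that, the selector was pushed in and turned 60° clockwise to the long bar, where it sprang back out. I handed the job in at about 16 s of robot time with the gripper clear of everything.

**Door:** it tipped about 2–3° in the grip, hinge side up. I tilted the tool 3° to level it, and it then went onto the pins with almost no force. After release, its edges matched the closed pose to within about 1 pixel, and both knuckles sat on their brackets. The last picture showed it unchanged.

**Selector:** the pointer lines up with the long bar to within a few degrees. The top edge of the bar grip was at pixel row 137; I expected 137.6 if sprung out and 140 if still in. The lock was judged from the pictures only, because I did not twist the knob to test it.

**Jar, screwdriver and wrench:** the before and after pictures showed no change around the jar, the wrench or the screwdriver handle. The screwdriver's blade was not checked.

No check failed. The fingers met the selector about 5 mm higher than I expected, with roughly 5 N, but the knob still travelled and turned normally.

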